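# Clamp the plate on the tilted welding fixture

### The arm

A 6-joint arm with a two-finger parallel gripper is mounted at the origin on the work surface. World frame = base frame: x ahead of the robot, y to its left, z up, the work surface at z = 0. Lengths are in mm, angles in rad, forces in N, time in s.
With the tool pointing down it reaches from about 325 to 850 mm from the base axis. Payload 4.4 kg.
Tool frame: the origin (TCP) lies midway between the tips of the shut fingers; the grasp point (between the pads) lies 19 mm behind it; x points along the fingers, z is the direction in which the jaws open and shut, and the axes are right-handed (so a half turn about x gives the same grasp; the last joint's range is limited). The gripper opens to 94 mm and grips with 3 to 60 N. Pads are 16 mm wide; open, the fingers measure 119 mm over their backs; the gripper's body (75 mm by 177 mm) begins 78 mm behind the grasp point.
Start: joints at [1.052, 0.207, 1.542, -0, 1.393, -0.15], TCP at [207.295, 536.336, 205.447] pointing down, gripper open.
Joint ranges: [-2.73, 2.73], [-0.86, 2.22], [0.23, 2.46], [-1.11, 4.25], [0.08, 2.63], [-2.82, 2.82]. Speed limits (rad/s): [2.79, 2.79, 3.14, 3.14, 3.14, 3.14].

### API

Orientations are given as [roll, pitch, yaw] about the fixed x, y, z axes, in that order (R = Rz(yaw) Ry(pitch) Rx(roll)).
In Python, from station import manip, get_image, calibration, job gives the robot as it stands.
- The arm moves only by the tool apply_moves, never from a script. Its argument "steps" is a list that holds one entry, the list of rows, each a list of 7 numbers: the turn, a rotation vector about the tool's x, y, z in rad, then the shift along the tool's x, y, z in cm, then the opening, from -1 (shut) to 1 (fully open). A call has exactly 5 rows; each row is the pose to reach, as a shift and turn from the pose commanded when the call began, along the tool's axes at that moment; what a row does not reach only later rows make up. A row lasts 1/12 s, in which the tool goes at most 41.7 mm and 7.16 degrees, less where a joint would pass 70% of its speed; a pose out of reach is approached as far as the arm can. A call with a gripper value outside its range is refused whole. The fingers move at their own pace and stop on an object; "force" is the grip in N (left out, the last holds). Time passes only in rows, so rows that repeat a pose let the fingers close, or fill a call up. It gives the time, the measured TCP pose, the force and the opening at its end, in the units of the state.
- manip.get_state(): the state, without advancing time (a new reading comes with each control period).
- get_image(name): name is "scene" or "top"; returns the picture (400x640x3 uint8, blue, green, red); there is no depth.
- calibration(name): a dict with "fov_y" (degrees; the focal length in pixels is half the picture's height over the tangent of half this angle, whatever the lens; pixels are square), "cx", "cy" (the principal point, pixels), "R" (3x3) and "t" (3): a world point X has camera coordinates R X + t. Camera axes: x right, y down, z forward; pixel columns grow to the right and rows downward; lengths in mm; the calibration is good to about 2 mm. A picture is of the moment at which its call begins. calibration takes no time and is no camera call.
- job.sign_off(): hands the job in, once; it reports no verdict.
The state is a dict: "t": time; "qpos": joint angles; "joint_velocities": joint speeds; "tau": joint torques, N m; "tool_pos": TCP position; "eef_rot": TCP orientation; "wrist_force": force on the tool from outside, world axes, zero at the start; "moment": the same for the moment, N m; "gripper_width": opening from 0.0 (shut) to 1.0 (fully open).
Only numpy, scipy, OpenCV 4.12 (cv2) and the standard library are available. Lean on these libraries where they do the work, as an engineer would, in place of code of your own. Each camera call takes 0.05 s, during which the arm holds its last target.

### The job

One of the two tilted welding fixtures has a plate lying on it: clamp it with that fixture's swing clamp. Pull its bar knob straight out to unlock it, turn it about a quarter turn counter-clockwise so that the arm's foot is over the plate, push it back in until it is fully home, and let go. Leave the plate in its place, and do not disturb the empty fixture's clamp or the loose things on the table.

Things in the scene. Friction and masses are not known exactly. Their poses are not given: they have to be found in the camera images.
- work_plate: the workpiece: aluminium plate 90 (up the slope) x 80 x 10 mm thick with a round stub (diameter 30, 26 high) standing on it. It lies loose on the sloping face of one of the two fixtures, against a ledge below it and a stop beside it. Origin: middle of its underside; its frame is level (z up), its shape is tilted 32 degrees. Leave it where it lies.
- fixture_a: the LOADED fixture: steel plate 180 up the slope x 200 wide, 14 thick, on grey legs and a grey base plate 170 x 200 mm. Origin: middle of the base's underside, z up. The face slopes 32 degrees, rising towards +x; it is 27 mm high at the low edge, 123 mm at the high edge. The knob's axis meets it at (-8, -55, 70) mm.
- seat_a (a point): fixed point on the loaded fixture's face, where the origin of the work plate lies; 97 mm from the knob's axis towards the fixture's +y. Axes as the fixture's.
- knob_a (a point): middle of the black bar knob on the LOADED fixture's swing clamp; moves and turns with it. Bar 46 long (x) x 16 wide (y) x 28 high (z) mm. z: the knob's axis, pointing out square to the sloping face, 32 degrees from vertical; pull along +z. x: along the bar and the clamp arm. Neck (20 diameter) below. Flat arm, 24 wide: its top is 26 mm below this point; it reaches 86 mm along +x, 16 along -x.
- foot_a (a point): middle of the underside of the round rubber foot (diameter 18 mm) under the tip of that clamp arm, 75 mm from the knob's axis along the arm
- pull_a (a joint): how far the loaded fixture's knob and arm are pulled out along the axis, m: 0 is home; stops at -0.0015 and 0.022. No spring: it stays where it is left and takes about 5 N to move slowly. Below 0.012 a key under the arm stands between steel lugs on the face and blocks the turn.
- swing_a (a joint): turn of that knob and arm, rad, growing counter-clockwise as seen looking down on the knob. 0: arm points straight up the slope; it starts parked at 0.1 to 0.38, beside the plate. 1.57: arm level across the slope, foot over the plate. Stop at 1.70. It can be pushed home only below 0.48 (parked) or at 1.42 to 1.70 (clamping). Takes about 0.1 N m; stays where it is left.
- knob_b (a point): the same knob on the other fixture, which is alike but has no plate on it. Leave alone.
- foot_b (a point): the foot of the clamp arm on the empty fixture. Leave alone.
- hammer: hammer lying flat, wooden handle, 260 long, about 30 high (mm); origin: middle of its underside. A bystander.
- wrench: steel wrench, lying flat, 180 long (mm); origin: middle of its underside. A bystander.
- brush: brush with wooden handle, lying flat, 200 long (mm); origin: middle of its underside. A bystander.
- bolt: plain steel table bolt standing upright, shank diameter 28, head diameter 38, 60 high (mm); origin: middle of its underside. A bystander.
- flange: loose flat steel ring lying on the table, 84 outside, 44 inside, 12 thick (mm); origin: middle of its underside. A bystander.
- spacer: steel spacer block 35 x 35 x 25 high (mm); origin: middle of its underside. A bystander.
- tube: offcut of square steel tube lying flat, 130 x 30 x 30 (mm); origin: middle of its underside. A bystander.

How it is judged:
By the outcome, as a careful person would: the job done as asked, in the order asked, and still so for the second after the job is handed in, with the robot touching nothing.
It also fails if it takes over 38 s, if anything falls off the work surface, if the arm or the gripper's body presses on something with over 40 N, if the wrist force passes 120 N, or if a joint passes its speed limit or range.

## Working session

There is one attempt and no reset: what is moved stays moved. The work goes in short steps, Python scripts to look and compute and a tool call to move; the robot and the scene stay as the last step left them, time stands still between calls to the robot, and variables do not carry over. Pictures are saved under pics/ and viewed, and the job is handed in when it is done.

Besides the shell and the picture viewer there is one more tool, called after ">>>" by a JSON object that holds its "api" and its "payload". apply_moves: Moves the arm, as the interface text tells. Its arguments: {"type":"object","properties":{"steps":{"type":"array","items":{"type":"array","items":{"type":"array","items":{"type":"number"}}}},"force":{"type":"number"}},"required":["steps"]}

```bash
ls; mkdir -p pics; python3 - <<'E'
from station import manip,get_image,calibration,job
import cv2
print(manip.get_state())
for n in("scene","top"):
    cv2.imwrite(f"pics/{n}0.png",get_image(n)); print(n,calibration(n))
E
```

```text
pics
{'t': 0.0, 'qpos': array([ 1.05151505e+00,  2.07428000e-01,  1.54291530e+00, -7.05473296e-06,
        1.39350524e+00, -1.50499745e-01]), 'joint_velocities': array([-2.34342774e-03, -8.93921199e-04, -8.47673969e-06,  9.65237979e-05,
       -4.96658778e-04, -1.29022015e-03]), 'tau': array([ 2.36808541e-03, -3.70868111e+01, -2.81425327e+01,  6.99958415e-02,
        3.58725863e-02, -1.52975258e-04]), 'tool_pos': array([206.88862974, 535.63731868, 204.30461215]), 'eef_rot': array([ 2.99416988,  1.56854043, -2.08699938]), 'wrist_force': array([-0.07693219,  0.94594644, -0.54735578]), 'moment': array([-0.03327137,  0.02171656, -0.02749231]), 'gripper_width': 1.0018450342697673}
scene {'fov_y': 47.679278219516554, 'cx': 330.5306866316254, 'cy': 200.40724518723084, 'R': array([[-0.89001035,  0.45545715,  0.02098505],
       [ 0.23495857,  0.49760457, -0.83497555],
       [-0.39073784, -0.73820626, -0.54988677]]), 't': array([ 495.96456564,  -31.88082122, 1338.83941206])}
top {'fov_y': 51.39152818680946, 'cx': 321.9953147404781, 'cy': 201.16098140289026, 'R': array([[-0.01589552, -0.99949664, -0.02745534],
       [-0.98968386,  0.01963778, -0.14191622],
       [ 0.14238395,  0.02491627, -0.98949785]]), 't': array([  21.59103758,  545.34501351, 1120.47448514])}
```

View pics/scene0.png

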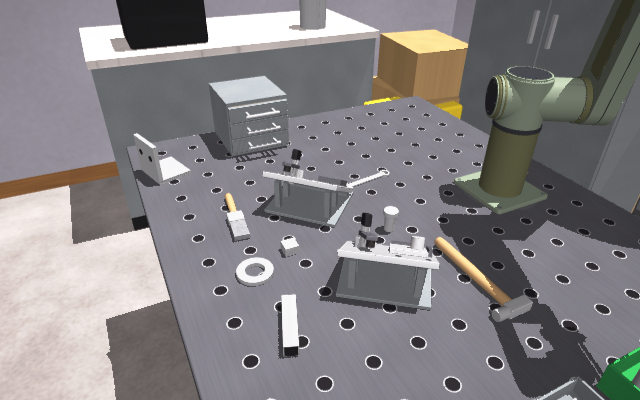

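View pics/top0.png

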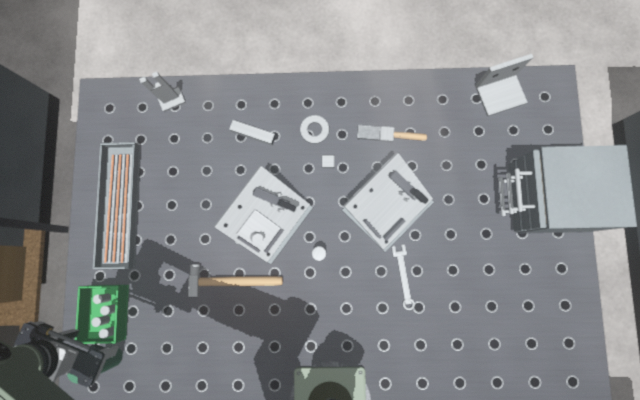

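The top view shows the loaded fixture around (265,215) and the empty one around (388,200). In the scene view the loaded one is around (385,265), with its knob near (367,220). I'll zoom in.

```bash
python3 - <<'E'
import cv2
a=cv2.imread("pics/top0.png")[155:275,205:325]; cv2.imwrite("pics/topz.png",cv2.resize(a,(600,600),interpolation=cv2.INTER_CUBIC))
a=cv2.imread("pics/scene0.png")[200:320,320:450]; cv2.imwrite("pics/scenez.png",cv2.resize(a,(650,600),interpolation=cv2.INTER_CUBIC))
E
```

```text
(no output)
```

View pics/topz.png

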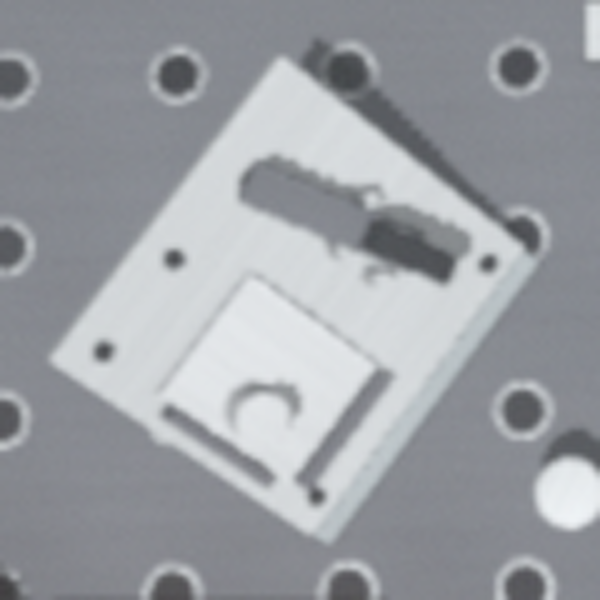

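View pics/scenez.png

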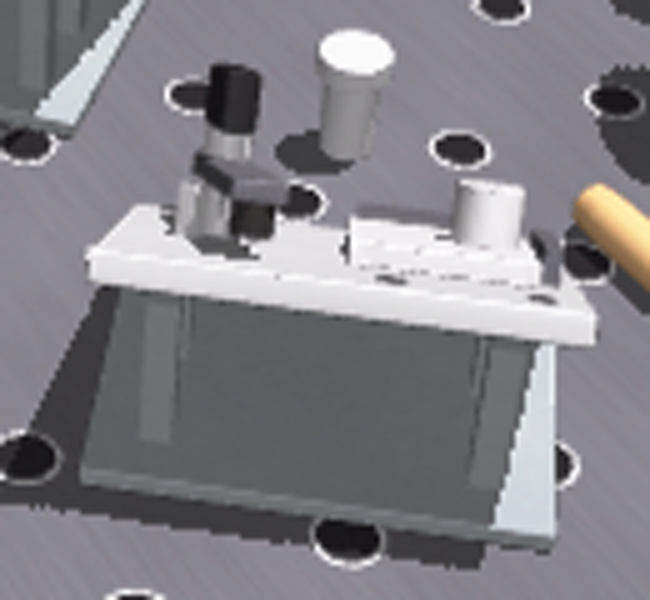

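```bash
cat > h.py <<'E'
import numpy as np, cv2
from station import manip,get_image,calibration,job
from scipy.optimize import least_squares
from scipy.spatial.transform import Rotation as Ro
def cal(n):
    c=calibration(n); f=200/np.tan(np.radians(c["fov_y"]/2)); return f,c["cx"],c["cy"],np.array(c["R"]),np.array(c["t"])
def proj(n,X):
    f,cx,cy,R,t=cal(n); P=np.atleast_2d(X)@R.T+t; return np.c_[cx+f*P[:,0]/P[:,2],cy+f*P[:,1]/P[:,2]]
def ray(n,uv):
    f,cx,cy,R,t=cal(n); d=R.T@np.array([(uv[0]-cx)/f,(uv[1]-cy)/f,1]); return -R.T@t,d/np.linalg.norm(d)
def onz(n,uv,z):
    o,d=ray(n,uv); return o+d*(z-o[2])/d[2]
def tri(a,b):
    o1,d1=ray("top",a);o2,d2=ray("scene",b)
    s=np.linalg.lstsq(np.c_[d1,-d2],o2-o1,rcond=None)[0]
    p,q=o1+s[0]*d1,o2+s[1]*d2; return (p+q)/2,np.linalg.norm(p-q)
def edge(g,p,q,n=25,w=3,m=.12):
    # subpixel step edge near segment p-q -> line (point,dir)
    p,q=np.float64(p),np.float64(q); d=(q-p)/np.linalg.norm(q-p); nn=np.array([-d[1],d[0]]); pts=[]
    s=np.arange(-w,w+.01,.25)
    for a in np.linspace(m,1-m,n):
        c=p+a*(q-p); L=(c+s[:,None]*nn).astype(np.float32)
        v=cv2.remap(g,L[:,0][None],L[:,1][None],cv2.INTER_LINEAR)[0].astype(float)
        gr=np.abs(np.gradient(cv2.GaussianBlur(v[None],(0,0),2)[0])); i=gr[1:-1].argmax()+1; pts.append(c+s[i]*nn)
    vx,vy,x,y=cv2.fitLine(np.float32(pts),cv2.DIST_HUBER,0,.01,.01).ravel()
    r=np.abs((np.array(pts)-[x,y])@[-vy,vx]); return np.array([x,y]),np.array([vx,vy]),np.median(r)
def isect(a,b):
    s=np.linalg.solve(np.c_[a[1],-b[1]],b[0]-a[0]); return a[0]+s[0]*a[1]
E
python3 - <<'E'
from h import *
g=cv2.cvtColor(cv2.imread("pics/top0.png"),cv2.COLOR_BGR2GRAY).astype(np.float32)
Z=lambda u,v:np.array([205+(u+.5)/5-.5,155+(v+.5)/5-.5])
A,B,C,D=Z(280,55),Z(50,360),Z(330,540),Z(540,255)
C2,D2=Z(318,538),Z(525,248)
hi=edge(g,A,B);lf=edge(g,B,C);rt=edge(g,D2,A)
lo=edge(g,C2,D2,w=1.5)
for e in(hi,lf,rt,lo):print(e)
c=[isect(hi,rt),isect(hi,lf),isect(lf,lo),isect(rt,lo)]
W=np.array([onz("top",p,z) for p,z in zip(c,(123,123,27,27))]);print(np.round(c,1),W.round(1))
print([np.linalg.norm(W[i]-W[(i+1)%4]).round(1) for i in range(4)])
k=isect(hi,rt); 
# scene high edge line
gs=cv2.cvtColor(cv2.imread("pics/scene0.png"),cv2.COLOR_BGR2GRAY).astype(np.float32)
for n in("top","scene"):
    im=cv2.imread(f"pics/{n}0.png"); b=im.max(2)
    x0,y0,x1,y1=(270,190,305,215) if n=="top" else (355,205,385,250)
    print(n);print(b[y0:y1,x0:x1])
E
```

```text
(array([237.9631 , 195.16176], dtype=float32), array([ 0.6035474, -0.7973271], dtype=float32), np.float64(0.02676082192714185))
(array([245.74269, 247.89827], dtype=float32), array([0.82958305, 0.55838335], dtype=float32), np.float64(0.06289030338867627))
(array([281.7787 , 181.77441], dtype=float32), array([0.7820671, 0.6231942], dtype=float32), np.float64(0.09226859666836072))
(array([291.1037 , 228.95084], dtype=float32), array([ 0.58417284, -0.8116293 ], dtype=float32), np.float64(0.07410409898539945))
[[260.8 165. ]
 [214.1 226.6]
 [267.1 262.3]
 [309.3 203.7]] [[632.8 169.3 123. ]
 [472.7 289.3 123. ]
 [379.3 167.   27. ]
 [540.9  48.1  27. ]]
[np.float64(200.1), np.float64(181.4), np.float64(200.6), np.float64(179.8)]
top
[[182 186 210 218 219 219 219 219 219 220 219 220 222 223 221 219 217 219
  220 220 216 197 159 122 102  98 104 118 136 143 144 143 144 145 145]
 [147 153 183 201 202 204 206 205 204 202 202 213 222 222 219 218 218 219
  219 220 218 216 202 170 131 106 101 102 120 137 143 144 144 146 145]
 [134 137 145 151 152 159 168 166 160 160 166 198 220 220 219 218 219 2
[... 2762 characters left out ...]
0 215 206 187 162 140 158 195 213 215 217 217 217 217 216 213 201]
 [217 216 218 220 219 217 217 216 210 208 213 219 220 219 218 219 220 220
  220 219 219 214 205 193 199 212 216 217 216 217 217 218 216 209 200]
 [217 217 220 220 218 217 218 218 218 218 220 221 220 218 218 219 221 220
  219 220 220 217 215 214 213 216 217 218 216 216 217 218 214 199 194]
 [217 219 219 218 218 217 219 218 218 220 221 221 219 218 220 221 220 219
  219 219 218 218 217 216 216 217 217 217 216 217 218 216 203 194 196]]
scene
[[139 140 141 ... 143 141 139]
 [140 140 141 ... 146 144 141]
 [142 139 140 ... 145 146 148]
 ...
 [223 222 137 ... 229 229 229]
 [230 231 231 ... 228 228 229]
 [229 229 229 ... 228 227 227]]
```

```bash
python3 - <<'E'
from h import *
W=np.array([[632.8,169.3,123],[472.7,289.3,123],[379.3,167,27],[540.9,48.1,27]])
s=np.radians(32)
L=np.array([[76.3,-100,122.7],[76.3,100,122.7],[-76.3,100,27.3],[-76.3,-100,27.3]])
gs=cv2.cvtColor(cv2.imread("pics/scene0.png"),cv2.COLOR_BGR2GRAY).astype(np.float32)
f=lambda p:(L@Ro.from_euler('z',p[2]).as_matrix().T+[p[0],p[1],0]-W)[:,:2].ravel()
p=least_squares(f,[500,170,0.6]).x; print(p,f(p).round(1))
Rf=Ro.from_euler('z',p[2]).as_matrix(); F=lambda q:Rf@np.array(q)+[p[0],p[1],0]
print("scene corners",[proj("scene",F(l)).round(1)[0] for l in L])
ax=Rf@[-np.sin(s),0,np.cos(s)]; K0=F([-8,-55,70]); print("axis",ax,"K0",K0)
for h in (0,20,40,46,60,74): print(h,proj("top",K0+h*ax)[0].round(1),proj("scene",K0+h*ax)[0].round(1))
im=cv2.imread("pics/scene0.png")
b=im.max(2)[205:255,350:390]
_,_,st,ce=cv2.connectedComponentsWithStats((b<75).astype(np.uint8)); print(st,ce+[350,205])
cv2.imwrite("pics/sk.png",cv2.resize(im[205:255,350:390],(480,600),interpolation=cv2.INTER_NEAREST))
im=cv2.imread("pics/top0.png");cv2.imwrite("pics/tk.png",cv2.resize(im[180:220,250:305],(770,560),interpolation=cv2.INTER_NEAREST))
E
```

```text
[506.425      168.425        0.92771653] [-0.6  0.2 -0.5  0.2  1.3  0.3 -0.2 -0.7]
scene corners [array([337.1, 250. ]), array([439.5, 262.9]), array([431.2, 251.2]), array([346. , 240.7])]
axis [-0.31777292 -0.42406933  0.8480481 ] K0 [545.64159619 129.0415189   70.        ]
0 [278.7 200.4] [362.7 247. ]
20 [281.  201.8] [363.7 237.9]
40 [283.4 203.2] [364.7 228.9]
46 [284.2 203.6] [365.  226.2]
60 [285.9 204.7] [365.7 219.8]
74 [287.7 205.7] [366.4 213.5]
[[   0    0   40   50 1658]
 [   5    8   17   14  157]
 [  25   21   13    8   67]
 [   9   26    8    8   29]
 [  26   32    8    6   33]
 [  16   35    9    7   56]] [[369.40470446 229.69722557]
 [364.84713376 219.19745223]
 [380.62686567 230.01492537]
 [362.13793103 234.51724138]
 [379.87878788 239.93939394]
 [369.75       243.17857143]]
```

View pics/sk.png

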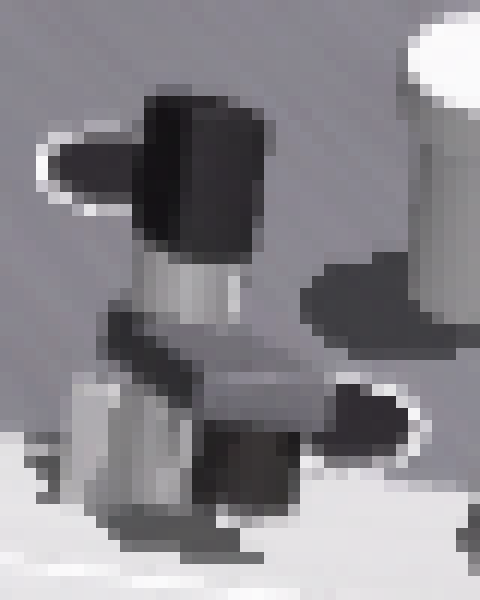

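View pics/tk.png

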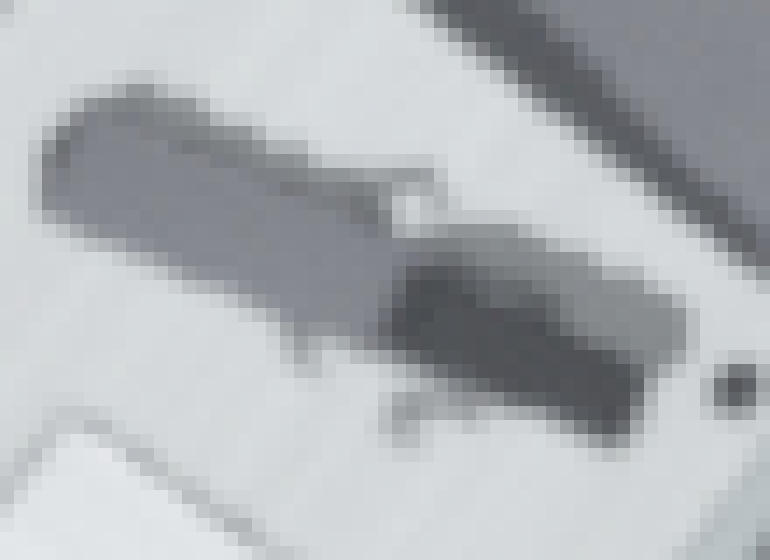

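```bash
cat >> h.py <<'E'
P=np.array([506.4,168.4,0.9277]); S=np.radians(32)
Rf=Ro.from_euler('z',P[2]).as_matrix(); F=lambda q:Rf@np.array(q)+[P[0],P[1],0]
AX=Rf@[-np.sin(S),0,np.cos(S)]; UP=Rf@[np.cos(S),0,np.sin(S)]; LV=Rf@[0,1,0]; K0=F([-8,-55,70])
def onface(n,uv,h):
    o,d=ray(n,uv); s=((K0+h*AX-o)@AX)/(d@AX); q=o+s*d-K0; return np.array([q@UP,q@LV])
def armpt(th,r,h): return K0+h*AX+r*(np.cos(th)*UP+np.sin(th)*LV)
E
python3 - <<'E'
from h import *
g=cv2.cvtColor(cv2.imread("pics/top0.png"),cv2.COLOR_BGR2GRAY).astype(np.float32)
Z=lambda u,v:np.array([250+u/14-.5,180+v/14-.5])
e=edge(g,Z(75,225),Z(270,315),w=1.8,m=.02); print("arm edge",e[2])
a,b=[onface("top",e[0]+k*e[1],34) for k in(-5,5)]; d=b-a;print("arm edge face pts",a,b,"ang",np.arctan2(*(d*np.sign(d[0]))[::-1]))
n=np.array([-d[1],d[0]])/np.hypot(*d); print("offset of edge from axis",a@n)
# bar top-face lower-left edge at h=74 and bar ends
e2=edge(g,Z(400,350),Z(600,440),w=1.8,m=.1); a,b=[onface("top",e2[0]+k*e2[1],74) for k in(-5,5)];d=b-a;n=np.array([-d[1],d[0]])/np.hypot(*d)
print("bar edge ang",np.arctan2(*(d*np.sign(d[0]))[::-1]),"off",a@n,e2[2])
for q in [(430,255),(385,340),(600,440),(650,372)]: print(q,onface("top",Z(*q),74).round(1))
for th in(.15,.25,.35):
  for nm,z0,sc in(("top",(250,180),14),("scene",(350,205),12)):
    c=[armpt(th,0,h)+x*23*(np.cos(th)*UP+np.sin(th)*LV)+y*8*(-np.sin(th)*UP+np.cos(th)*LV) for h in(74,46) for x,y in((1,1),(1,-1),(-1,-1),(-1,1))]
    print(th,nm,((proj(nm,c)-z0+.5)*sc).round(0).astype(int).tolist())
E
```

```text
arm edge 0.07314790470702956
arm edge face pts [64.33358219 27.35039058] [37.8837778  21.21875506] ang 0.22779776075721192
offset of edge from axis -12.115194931082607
bar edge ang 0.24965295848680955 off -7.548215543624471 0.07237513330714161
(430, 255) [29.5 -4.7]
(385, 340) [26.7 12.5]
(600, 440) [-19.1   3.4]
(650, 372) [-19.1 -12.2]
0.15 top [[410, 351], [452, 273], [657, 383], [616, 459], [363, 322], [404, 246], [605, 354], [565, 428]]
0.15 scene [[260, 120], [171, 110], [149, 95], [234, 105], [243, 276], [154, 266], [133, 244], [218, 254]]
0.25 top [[408, 364], [443, 283], [659, 370], [625, 450], [361, 335], [395, 256], [607, 341], [574, 419]]
0.25 scene [[272, 121], [185, 112], [137, 94], [221, 103], [255, 277], [167, 268], [121, 244], [205, 252]]
0.35 top [[408, 377], [435, 294], [660, 357], [633, 439], [361, 348], [387, 266], [608, 329], [582, 409]]
0.35 scene [[284, 122], [198, 114], [126, 94], [208, 102], [266, 278], [181, 270], [110, 243], [192, 250]]
```

```bash
cat >> h.py <<'E'
def goal(th,h,flip,r=1.0):
    bx=np.cos(th)*UP+np.sin(th)*LV; zt=flip*(-np.sin(th)*UP+np.cos(th)*LV); xt=-AX
    return np.c_[xt,np.cross(zt,xt),zt], K0+h*AX+r*UP*1.0
def rel(th,h,flip):
    s=manip.get_state(); R0=Ro.from_euler('xyz',s["eef_rot"]); Rg,p=goal(th,h,flip)
    rv=(R0.inv()*Ro.from_matrix(Rg)).as_rotvec(); d=R0.as_matrix().T@(p-s["tool_pos"])/10
    return rv,d
def show(th,h,flip):
    s=manip.get_state(); rv,d=rel(th,h,flip)
    R=Ro.from_euler('xyz',s["eef_rot"]).as_matrix()
    print("t",s["t"].__round__(2),"q",s["qpos"].round(2),"w",round(float(s["gripper_width"]),3),"tcp",s["tool_pos"].round(1))
    q=s["tool_pos"]-K0; print(" face up/lv/h",(q@UP).round(1),(q@LV).round(1),(q@AX).round(1),"F tool",(R.T@s["wrist_force"]).round(1),"M tool",(R.T@s["moment"]).round(2))
    print(" rel rot",rv.round(3),"|%.2f|"%np.linalg.norm(rv),"shift cm",d.round(2))
E
python3 - <<'E'
from h import *
show(.235,127,1);show(.235,127,-1)
s=manip.get_state();print(Ro.from_euler('xyz',s["eef_rot"]).as_matrix().round(2));print(goal(.235,127,1))
E
```

```text
t 0.1 q [ 1.05  0.21  1.54 -0.    1.39 -0.15] w 0.998 tcp [207.  535.7 204.4]
 face up/lv/h 175.0 514.9 49.2 F tool [ 0.6  0.1 -0.1] M tool [-0.04 -0.01  0.03]
 rel rot [-1.488 -0.313 -0.533] |1.61| shift cm [  2.67 -44.45 -32.12]
t 0.1 q [ 1.05  0.21  1.54 -0.    1.39 -0.15] w 0.998 tcp [207.  535.7 204.4]
 face up/lv/h 175.0 514.9 49.2 F tool [ 0.6  0.1 -0.1] M tool [-0.04 -0.01  0.03]
 rel rot [ 1.564 -0.538  0.316] |1.68| shift cm [  2.67 -44.45 -32.12]
[[-0.   -0.93  0.36]
 [-0.    0.36  0.93]
 [-1.    0.   -0.  ]]
(array([[ 0.31777993, -0.30824533, -0.89666088],
       [ 0.42406408, -0.79962178,  0.42517605],
       [-0.8480481 , -0.51535408, -0.12338798]]), array([505.76644815,  75.8383772 , 178.23202748]))
```

>>> {"api": "apply_moves", "payload": {"steps": [[[0.104,-0.036,0.021,0.18,-2.96,-2.14,0.1],[0.208,-0.072,0.042,0.36,-5.92,-4.28,0.1],[0.312,-0.108,0.063,0.53,-8.9,-6.4,0.1],[0.417,-0.144,0.084,0.7,-11.85,-8.55,0.1],[0.521,-0.18,0.105,0.89,-14.8,-10.7,0.1]]], "force": 40}}

```text
t: 0.52
tool_pos: [307.0, 381.7, 196.1]
eef_rot: [0.792, 1.363, 1.466]
wrist_force: [0.9, -0.9, 0.1]
gripper_width: 0.684
```

```bash
python3 -c "
from h import *
show(.235,127,-1)"
```

```text
t 0.52 q [ 0.6  -0.09  1.89  0.17  1.21 -0.12] w 0.684 tcp [307.  381.7 196.1]
 face up/lv/h 117.0 342.5 75.6 F tool [-0.3 -1.2  0.2] M tool [-0.    0.12 -0.13]
 rel rot [ 1.039 -0.356  0.208] |1.12| shift cm [ -4.09 -36.13  -3.42]
```

>>> {"api": "apply_moves", "payload": {"steps": [[[0.104,-0.036,0.021,-0.41,-3.6,-0.34,0.1],[0.208,-0.071,0.042,-0.82,-7.2,-0.68,0.1],[0.312,-0.107,0.062,-1.23,-10.8,-1.03,0.1],[0.416,-0.142,0.083,-1.64,-14.4,-1.37,0.1],[0.52,-0.178,0.104,-2.05,-18.0,-1.71,0.1]]]}}

```text
t: 0.93
tool_pos: [406.8, 229.5, 187.9]
eef_rot: [1.058, 1.173, 1.199]
wrist_force: [0.8, 0.2, -0.2]
gripper_width: 0.549
```

```bash
python3 -c "
from h import *
show(.235,127,-1)"
```

```text
t 0.93 q [ 0.06 -0.2   2.05  0.4   1.16 -0.22] w 0.549 tcp [406.8 229.5 187.9]
 face up/lv/h 60.1 171.3 101.5 F tool [ 0.4 -0.   0.7] M tool [ 0.05  0.09 -0.24]
 rel rot [ 0.518 -0.176  0.104] |0.56| shift cm [ -3.26 -16.2    7.85]
```

>>> {"api": "apply_moves", "payload": {"steps": [[[0.104,-0.035,0.021,-0.65,-3.24,1.57,0.1],[0.207,-0.07,0.042,-1.3,-6.48,3.14,0.1],[0.311,-0.106,0.062,-1.96,-9.72,4.71,0.1],[0.414,-0.141,0.083,-2.61,-12.96,6.28,0.1],[0.518,-0.176,0.104,-3.26,-16.2,7.85,0.1]]]}}

```text
t: 1.35
tool_pos: [506.5, 76.0, 178.3]
eef_rot: [1.337, 1.013, 0.929]
wrist_force: [1.5, 0.3, 0.9]
gripper_width: 0.548
```

```bash
python3 -c "
from h import *
show(.235,127,-1)
for n in('scene','top'):
    cv2.imwrite(f'pics/{n}1.png',get_image(n))
show(.235,127,-1)"
```

```text
t 1.35 q [-0.39 -0.08  2.02  0.6   1.13 -0.22] w 0.548 tcp [506.5  76.  178.3]
 face up/lv/h 1.5 -0.5 126.7 F tool [-0.2  1.1  1.3] M tool [-0.01  0.1  -0.29]
 rel rot [-0.001 -0.001  0.   ] |0.00| shift cm [-0.03 -0.04 -0.07]
t 1.45 q [-0.39 -0.08  2.02  0.6   1.12 -0.22] w 0.55 tcp [507.7  73.4 177.8]
 face up/lv/h 0.1 -3.0 127.0 F tool [ 1.6  0.2 -0.8] M tool [ 0.01  0.12 -0.25]
 rel rot [-0.003  0.001  0.003] |0.00| shift cm [ 0.    0.16 -0.27]
```

View pics/scene1.png

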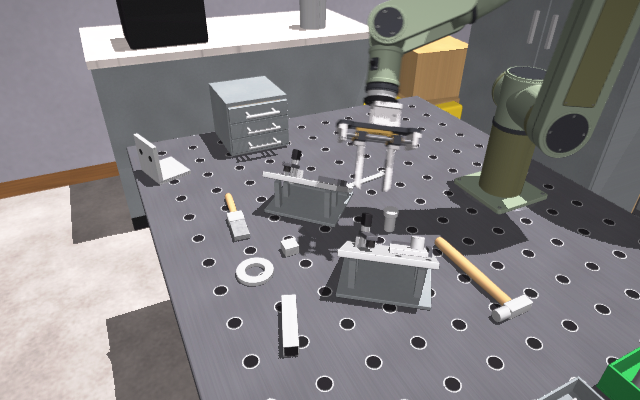

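View pics/top1.png

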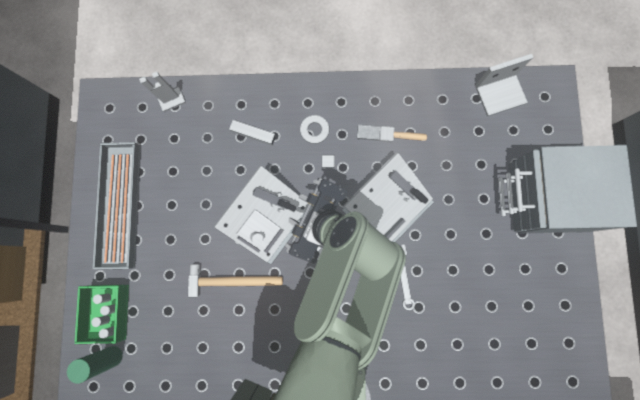

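>>> {"api": "apply_moves", "payload": {"steps": [[[0,0,0.003,1.5,0.1,-0.2,0.1],[0,0,0.003,3.0,0.15,-0.27,0.1],[0,0,0.003,4.0,0.15,-0.27,0.1],[0,0,0.003,4.5,0.15,-0.27,0.1],[0,0,0.003,4.5,0.15,-0.27,0.1]]]}}

```text
t: 1.87
tool_pos: [517.1, 100.8, 139.5]
eef_rot: [1.341, 1.012, 0.94]
wrist_force: [-0.5, 0.4, 0.5]
gripper_width: 0.552
```

```bash
python3 -c "
from h import *
show(.235,48,-1)
for n in('scene','top'):
    im=get_image(n); x,y=((330,150) if n=='scene' else (220,140))
    cv2.imwrite(f'pics/{n}2.png',cv2.resize(im[y:y+120,x:x+120],(600,600),interpolation=cv2.INTER_CUBIC))
show(.235,48,-1)"
```

```text
t 1.87 q [-0.32 -0.    2.04  0.63  1.02 -0.24] w 0.552 tcp [517.1 100.8 139.5]
 face up/lv/h 3.2 5.9 80.0 F tool [-0.4  0.4 -0.5] M tool [-0.02  0.09 -0.33]
 rel rot [ 0.006 -0.006 -0.002] |0.01| shift cm [ 3.19 -0.36  0.54]
t 1.97 q [-0.32 -0.    2.04  0.63  1.02 -0.24] w 0.549 tcp [518.1 100.  140.9]
 face up/lv/h 3.9 4.6 81.2 F tool [ 0.  -0.8  0. ] M tool [-0.02  0.12 -0.27]
 rel rot [ 0.006 -0.004 -0.002] |0.01| shift cm [ 3.31 -0.4   0.39]
```

View pics/scene2.png

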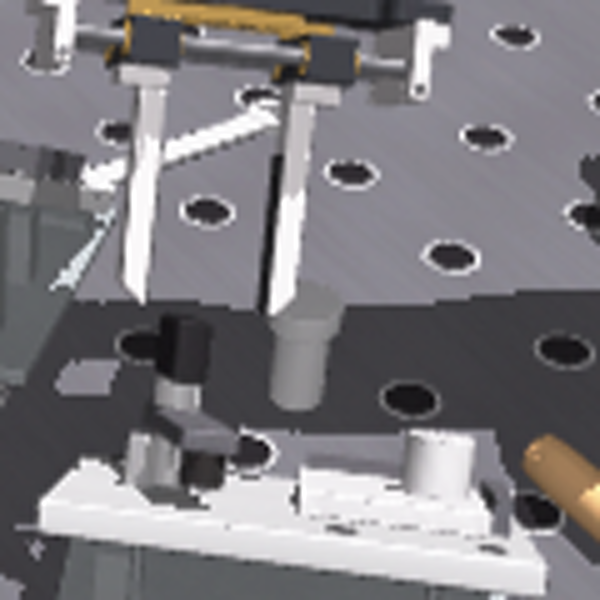

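View pics/top2.png

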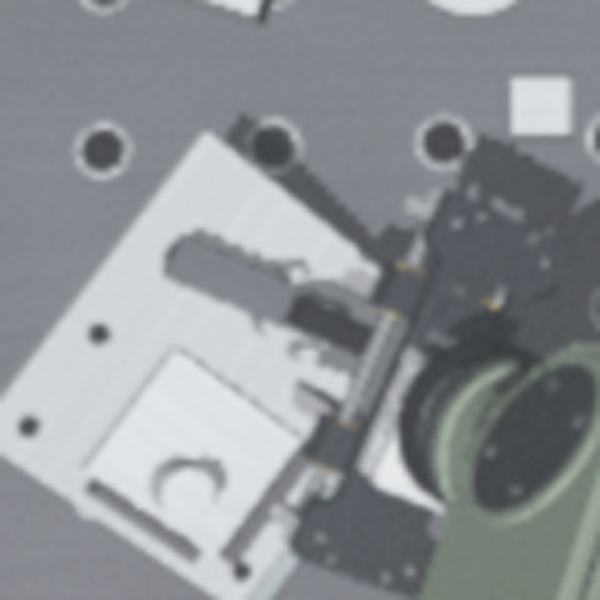

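>>> {"api": "apply_moves", "payload": {"steps": [[[0,0,0,0.3,-0.3,0.4,0.1],[0,0,0,0.3,-0.3,0.4,0.1],[0,0,0,0.3,-0.3,0.4,0.1],[0,0,0,0.3,-0.3,0.4,0.1],[0,0,0,0.3,-0.3,0.4,0.1]]]}}

```text
t: 2.38
tool_pos: [522.0, 96.5, 137.4]
eef_rot: [1.335, 1.011, 0.933]
wrist_force: [-0.3, -0.1, 0.7]
gripper_width: 0.55
```

```bash
python3 -c "
from h import *
show(.235,48,-1)
im=get_image('scene'); x,y=(350,190)
cv2.imwrite('pics/s3.png',cv2.resize(im[y:y+60,x:x+60],(600,600),interpolation=cv2.INTER_CUBIC))
show(.235,48,-1)
im=get_image('scene');show(.235,48,-1)"
```

```text
t 2.38 q [-0.33  0.01  2.03  0.64  1.01 -0.25] w 0.55 tcp [522.   96.5 137.4]
 face up/lv/h 1.7 -0.6 78.5 F tool [-0.8  0.2 -0.2] M tool [ 0.02  0.09 -0.31]
 rel rot [ 0.005 -0.002 -0.002] |0.01| shift cm [ 3.05 -0.05 -0.07]
t 2.43 q [-0.33  0.01  2.03  0.64  1.01 -0.25] w 0.548 tcp [522.   96.5 137.4]
 face up/lv/h 1.6 -0.6 78.4 F tool [ 0.3 -0.5 -0.7] M tool [ 0.07  0.07 -0.31]
 rel rot [ 0.005 -0.002 -0.002] |0.01| shift cm [ 3.04 -0.05 -0.07]
t 2.48 q [-0.33  0.01  2.03  0.64  1.01 -0.25] w 0.549 tcp [522.   96.5 137.3]
 face up/lv/h 1.6 -0.5 78.4 F tool [ 0.5 -0.5  0.1] M tool [-0.02  0.04 -0.33]
 rel rot [ 0.005 -0.003 -0.002] |0.01| shift cm [ 3.04 -0.05 -0.06]
```

View pics/s3.png

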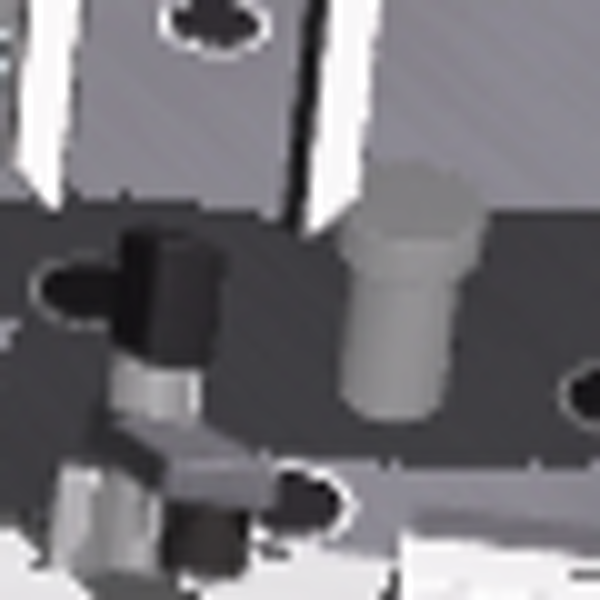

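>>> {"api": "apply_moves", "payload": {"steps": [[[0.004,-0.002,-0.002,0.7,-0.05,-0.07,0.1],[0.004,-0.002,-0.002,1.5,-0.05,-0.07,0.1],[0.004,-0.002,-0.002,2.3,-0.05,-0.07,0.1],[0.004,-0.002,-0.002,3.0,-0.05,-0.07,0.1],[0.004,-0.002,-0.002,3.0,-0.05,-0.07,0.1]]]}}

```text
t: 2.9
tool_pos: [529.4, 110.4, 109.4]
eef_rot: [1.342, 1.014, 0.936]
wrist_force: [0.4, -0.2, -0.1]
gripper_width: 0.552
```

>>> {"api": "apply_moves", "payload": {"steps": [[[0,0,0,0,0,0,0.1],[0,0,0,0,0,0,0.1],[0,0,0,0,0,0,0.1],[0,0,0,0,0,0,0.1],[0,0,0,0,0,0,0.1]]]}}

```text
t: 3.32
tool_pos: [530.8, 109.2, 111.8]
eef_rot: [1.335, 1.012, 0.928]
wrist_force: [0.2, -0.3, 0.3]
gripper_width: 0.554
```

```bash
python3 -c "
from h import *
show(.235,48,-1)
im=get_image('scene'); x,y=(340,190)
cv2.imwrite('pics/s4.png',cv2.resize(im[y:y+60,x:x+60],(600,600),interpolation=cv2.INTER_CUBIC))
"
```

```text
t 3.32 q [-0.29  0.07  2.03  0.66  0.94 -0.26] w 0.554 tcp [530.8 109.2 111.8]
 face up/lv/h 1.1 -0.1 48.5 F tool [-0.3  0.   0.3] M tool [ 0.04  0.12 -0.26]
 rel rot [ 0.001 -0.     0.   ] |0.00| shift cm [ 0.05 -0.01 -0.01]
```

View pics/s4.png

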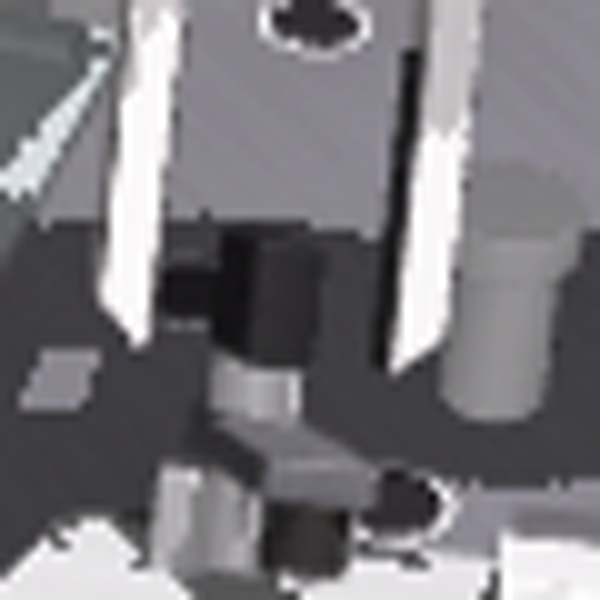

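The fingers straddle the bar (centre about (268,300) in the zoom), with the tips level with its bottom. Closing.

>>> {"api": "apply_moves", "payload": {"steps": [[[0,0,0,0,0,0,-0.5],[0,0,0,0,0,0,-0.8],[0,0,0,0,0,0,-0.9],[0,0,0,0,0,0,-0.9],[0,0,0,0,0,0,-0.9]]], "force": 40}}

```text
t: 3.78
tool_pos: [530.6, 109.3, 111.4]
eef_rot: [1.336, 1.013, 0.929]
wrist_force: [-0.9, -0.3, 0.5]
gripper_width: 0.234
```

>>> {"api": "apply_moves", "payload": {"steps": [[[0,0,0,0,0,0,-0.9],[0,0,0,0,0,0,-0.9],[0,0,0,0,0,0,-0.9],[0,0,0,0,0,0,-0.9],[0,0,0,0,0,0,-0.9]]]}}

```text
t: 4.2
tool_pos: [530.8, 109.2, 111.5]
eef_rot: [1.335, 1.013, 0.928]
wrist_force: [1.6, 0.1, -1.0]
gripper_width: 0.169
```

```bash
python3 -c "
from h import *
show(.235,66,-1)
"
```

```text
t 4.2 q [-0.29  0.07  2.03  0.66  0.94 -0.26] w 0.169 tcp [530.8 109.2 111.5]
 face up/lv/h 1.0 -0.1 48.3 F tool [1.4 0.1 1.2] M tool [ 0.05 -0.16 -0.36]
 rel rot [ 0.001 -0.     0.   ] |0.00| shift cm [-1.77  0.   -0.01]
```

Gripped at 15.9 mm, which matches the bar. Pulling out 17.5 mm.

>>> {"api": "apply_moves", "payload": {"steps": [[[0,0,0,-0.4,0,0,-0.9],[0,0,0,-0.8,0,0,-0.9],[0,0,0,-1.3,0,0,-0.9],[0,0,0,-1.75,0,0,-0.9],[0,0,0,-1.75,0,0,-0.9]]], "force": 50}}

```text
t: 4.62
tool_pos: [525.0, 101.5, 127.0]
eef_rot: [1.335, 1.013, 0.928]
wrist_force: [-0.5, -1.1, 2.9]
gripper_width: 0.167
```

>>> {"api": "apply_moves", "payload": {"steps": [[[0,0,0,0,0,0,-0.9],[0,0,0,0,0,0,-0.9],[0,0,0,0,0,0,-0.9],[0,0,0,0,0,0,-0.9],[0,0,0,0,0,0,-0.9]]]}}

```text
t: 5.03
tool_pos: [525.2, 101.8, 126.4]
eef_rot: [1.335, 1.013, 0.928]
wrist_force: [0.9, -1.9, 2.4]
gripper_width: 0.167
```

```bash
python3 -c "
from h import *
show(.235,66,-1)
im=get_image('scene'); x,y=(340,190)
cv2.imwrite('pics/s5.png',cv2.resize(im[y:y+60,x:x+60],(600,600),interpolation=cv2.INTER_CUBIC))
"
```

```text
t 5.03 q [-0.31  0.03  2.03  0.65  0.98 -0.25] w 0.167 tcp [525.2 101.8 126.4]
 face up/lv/h 1.0 0.0 65.9 F tool [-2.5 -0.   1.9] M tool [ 0.07 -0.13 -0.5 ]
 rel rot [ 0.001 -0.001  0.   ] |0.00| shift cm [-0.01 -0.   -0.  ]
```

View pics/s5.png

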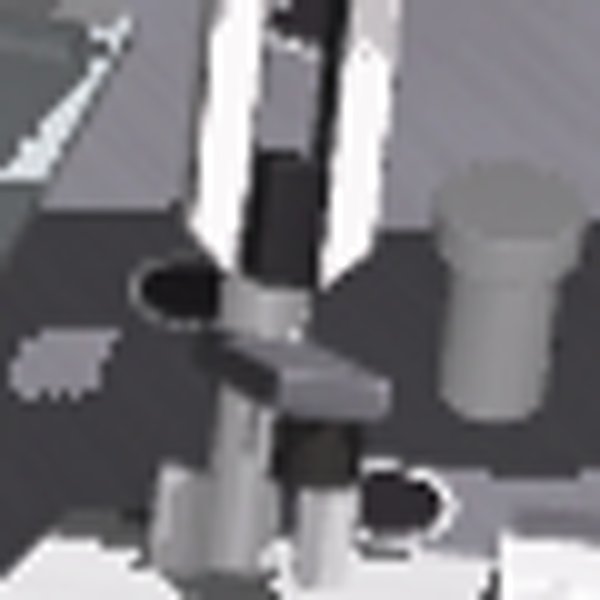

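Pulled by 17.6 mm; the arm and foot rose with it in the image. Now turning counter-clockwise, which is negative about tool x.

>>> {"api": "apply_moves", "payload": {"steps": [[[-0.09,0,0,0,0,0,-0.9],[-0.18,0,0,0,0,0,-0.9],[-0.27,0,0,0,0,0,-0.9],[-0.36,0,0,0,0,0,-0.9],[-0.45,0,0,0,0,0,-0.9]]]}}

```text
t: 5.5
tool_pos: [524.2, 102.3, 125.7]
eef_rot: [0.885, 1.013, 0.933]
wrist_force: [-1.8, -1.2, 1.6]
gripper_width: 0.167
```

```bash
python3 -c "
from h import *
show(.685,66,-1)
"
```

```text
t 5.5 q [-0.31  0.04  2.03  0.65  0.98 -0.7 ] w 0.167 tcp [524.2 102.3 125.7]
 face up/lv/h 0.5 1.2 65.4 F tool [-2.4 -0.2 -1.1] M tool [ 0.1   0.39 -0.39]
 rel rot [ 0.005 -0.003 -0.001] |0.01| shift cm [-0.06 -0.03  0.12]
```

Low forces, so it's turning freely.

>>> {"api": "apply_moves", "payload": {"steps": [[[-0.09,0,0,0,0,0,-0.9],[-0.18,0,0,0,0,0,-0.9],[-0.27,0,0,0,0,0,-0.9],[-0.36,0,0,0,0,0,-0.9],[-0.45,0,0,0,0,0,-0.9]]]}}

```text
t: 5.92
tool_pos: [523.1, 102.3, 124.8]
eef_rot: [0.437, 1.015, 0.936]
wrist_force: [-3.3, -1.8, -0.0]
gripper_width: 0.165
```

>>> {"api": "apply_moves", "payload": {"steps": [[[-0.09,0,0,0,0,0,-0.9],[-0.18,0,0,0,0,0,-0.9],[-0.27,0,0,0,0,0,-0.9],[-0.36,0,0,0,0,0,-0.9],[-0.43,0,0,0,0,0,-0.9]]]}}

```text
t: 6.33
tool_pos: [522.4, 101.7, 123.9]
eef_rot: [0.008, 1.017, 0.937]
wrist_force: [-4.5, -3.0, -1.6]
gripper_width: 0.169
```

>>> {"api": "apply_moves", "payload": {"steps": [[[0,0,0,0,0,0,-0.9],[0,0,0,0,0,0,-0.9],[0,0,0,0,0,0,-0.9],[0,0,0,0,0,0,-0.9],[0,0,0,0,0,0,-0.9]]]}}

```text
t: 6.75
tool_pos: [522.4, 101.8, 123.9]
eef_rot: [0.012, 1.017, 0.937]
wrist_force: [-4.5, -4.3, -0.9]
gripper_width: 0.166
```

```bash
python3 -c "
from h import *
show(1.565,66,-1)
for n in('scene','top'):
    im=get_image(n); x,y=((340,170) if n=='scene' else (215,155))
    cv2.imwrite(f'pics/{n}6.png',cv2.resize(im[y:y+110,x:x+110],(600,600),interpolation=cv2.INTER_CUBIC))
"
```

```text
t 6.75 q [-0.31  0.04  2.04  0.64  0.98 -1.58] w 0.166 tcp [522.4 101.8 123.9]
 face up/lv/h -1.8 2.3 64.7 F tool [-2.4  1.  -5.7] M tool [-0.07  1.37 -0.11]
 rel rot [ 0.002 -0.005 -0.005] |0.01| shift cm [-0.14 -0.22  0.28]
```

View pics/scene6.png

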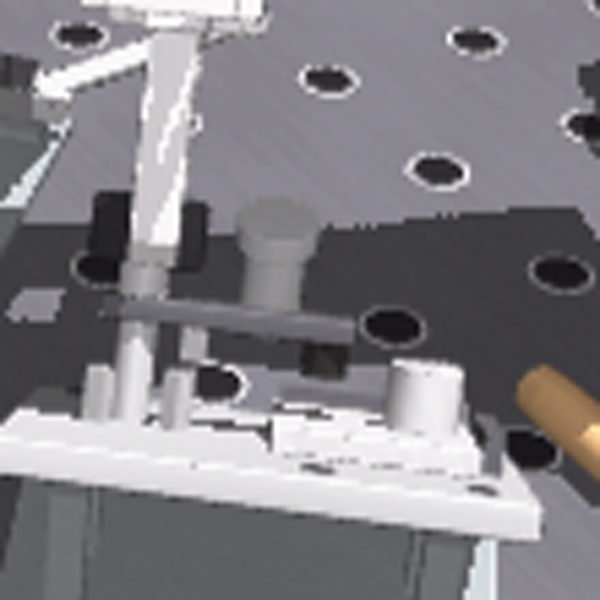

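View pics/top6.png

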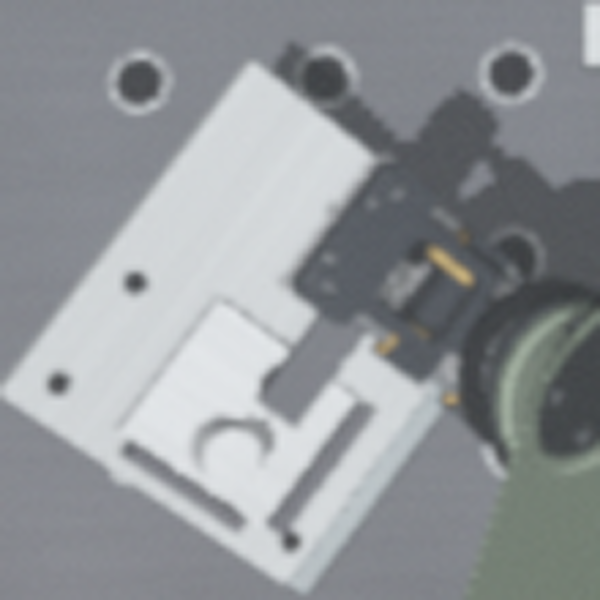

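Swing is about 1.565 by the tool angle, and the foot is over the plate in both views. Pushing in.

>>> {"api": "apply_moves", "payload": {"steps": [[[0,0,0,0.3,0,-0.05,-0.9],[0,0,0,0.6,0,-0.1,-0.9],[0,0,0,0.9,0,-0.1,-0.9],[0,0,0,1.2,0,-0.1,-0.9],[0,0,0,1.4,0,-0.1,-0.9]]]}}

```text
t: 7.27
tool_pos: [526.9, 107.6, 111.9]
eef_rot: [0.012, 1.016, 0.936]
wrist_force: [-3.8, -3.5, -1.3]
gripper_width: 0.163
```

```bash
python3 -c "
from h import *
show(1.565,48.3,-1)
"
```

```text
t 7.27 q [-0.29  0.07  2.04  0.66  0.95 -1.59] w 0.163 tcp [526.9 107.6 111.9]
 face up/lv/h -1.9 2.2 50.6 F tool [-1.6  0.9 -5. ] M tool [-0.08  1.26  0.14]
 rel rot [ 0.001 -0.003 -0.005] |0.01| shift cm [ 0.23 -0.22  0.29]
```

>>> {"api": "apply_moves", "payload": {"steps": [[[0,0,0,0.08,0,0,-0.9],[0,0,0,0.16,0,0,-0.9],[0,0,0,0.24,0,0,-0.9],[0,0,0,0.3,0,0,-0.9],[0,0,0,0.3,0,0,-0.9]]]}}

```text
t: 7.68
tool_pos: [527.8, 108.7, 109.5]
eef_rot: [0.012, 1.016, 0.936]
wrist_force: [-4.1, -3.3, -1.9]
gripper_width: 0.168
```

```bash
python3 -c "
from h import *
show(1.565,48.3,-1)
"
```

```text
t 7.68 q [-0.29  0.07  2.04  0.66  0.94 -1.59] w 0.168 tcp [527.8 108.7 109.5]
 face up/lv/h -1.9 2.1 47.8 F tool [-1.1  1.3 -5.3] M tool [-0.1   1.36  0.19]
 rel rot [ 0.001 -0.004 -0.004] |0.01| shift cm [-0.05 -0.21  0.29]
```

>>> {"api": "apply_moves", "payload": {"steps": [[[0,0,0,0.05,0,0,-0.9],[0,0,0,0.1,0,0,-0.9],[0,0,0,0.15,0,0,-0.9],[0,0,0,0.15,0,0,-0.9],[0,0,0,0.15,0,0,-0.9]]]}}

```text
t: 8.1
tool_pos: [528.3, 108.8, 109.1]
eef_rot: [0.01, 1.016, 0.936]
wrist_force: [-9.6, -7.3, 7.0]
gripper_width: 0.167
```

```bash
python3 -c "
from h import *
show(1.565,48.3,-1)
im=get_image('scene'); x,y=(340,170)
cv2.imwrite('pics/s7.png',cv2.resize(im[y:y+110,x:x+110],(600,600),interpolation=cv2.INTER_CUBIC))
"
```

```text
t 8.1 q [-0.29  0.07  2.04  0.66  0.94 -1.59] w 0.167 tcp [528.3 108.8 109.1]
 face up/lv/h -1.8 1.7 47.3 F tool [-12.    3.3  -6.2] M tool [-0.01  1.81  0.98]
 rel rot [ 0.002 -0.004 -0.004] |0.01| shift cm [-0.11 -0.17  0.28]
```

View pics/s7.png

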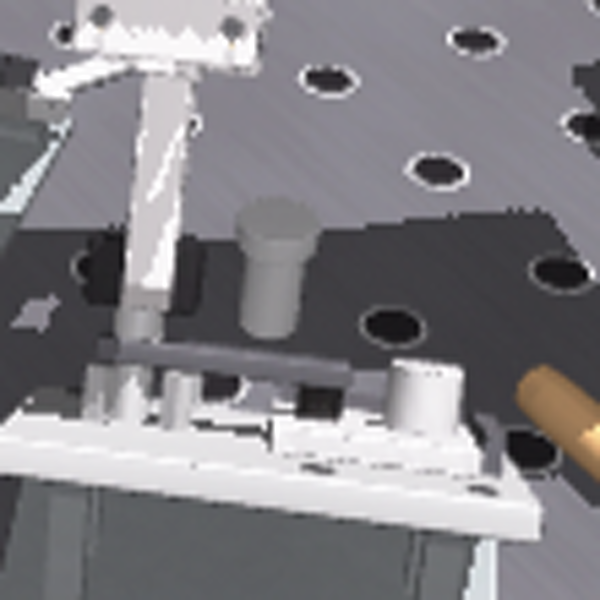

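The reaction rose to 12 N and the foot sits on the plate in the image. I'll press a little more to make sure it's home.

>>> {"api": "apply_moves", "payload": {"steps": [[[0,0,0,0.05,0,0,-0.9],[0,0,0,0.1,0,0,-0.9],[0,0,0,0.15,0,0,-0.9],[0,0,0,0.15,0,0,-0.9],[0,0,0,0.15,0,0,-0.9]]]}}

```text
t: 8.57
tool_pos: [529.1, 108.8, 108.7]
eef_rot: [0.008, 1.016, 0.935]
wrist_force: [-14.3, -12.6, 13.6]
gripper_width: 0.167
```

```bash
python3 -c "
from h import *
show(1.565,48.3,-1)
"
```

```text
t 8.57 q [-0.29  0.08  2.03  0.66  0.94 -1.59] w 0.167 tcp [529.1 108.8 108.7]
 face up/lv/h -1.6 1.1 46.6 F tool [-21.4   3.9  -8.7] M tool [0.04 2.04 1.26]
 rel rot [ 0.003 -0.004 -0.004] |0.01| shift cm [-0.17 -0.11  0.26]
```

>>> {"api": "apply_moves", "payload": {"steps": [[[0,0,0,-0.05,0,-0.1,-0.9],[0,0,0,-0.1,0,-0.15,-0.9],[0,0,0,-0.1,0,-0.15,-0.6],[0,0,0,-0.1,0,-0.15,-0.3],[0,0,0,-0.1,0,-0.15,-0.1]]]}}

```text
t: 8.98
tool_pos: [530.4, 108.5, 109.2]
eef_rot: [0.004, 1.012, 0.927]
wrist_force: [0.1, -0.3, -0.6]
gripper_width: 0.308
```

>>> {"api": "apply_moves", "payload": {"steps": [[[0,0,0,0,0,0,0.1],[0,0,0,0,0,0,0.1],[0,0,0,0,0,0,0.1],[0,0,0,0,0,0,0.1],[0,0,0,0,0,0,0.1]]]}}

```text
t: 9.4
tool_pos: [529.8, 108.3, 108.7]
eef_rot: [0.006, 1.013, 0.929]
wrist_force: [0.5, -0.3, 0.3]
gripper_width: 0.55
```

```bash
python3 -c "
from h import *
show(1.565,48.3,-1)
im=get_image('scene'); x,y=(340,170)
cv2.imwrite('pics/s8.png',cv2.resize(im[y:y+110,x:x+110],(600,600),interpolation=cv2.INTER_CUBIC))
"
```

```text
t 9.4 q [-0.29  0.08  2.04  0.67  0.94 -1.59] w 0.55 tcp [529.8 108.3 108.7]
 face up/lv/h -1.6 0.3 46.6 F tool [-0.2 -0.6  0.2] M tool [ 0.02  0.23 -0.02]
 rel rot [ 0.001 -0.    -0.001] |0.00| shift cm [-0.17 -0.03  0.26]
```

View pics/s8.png

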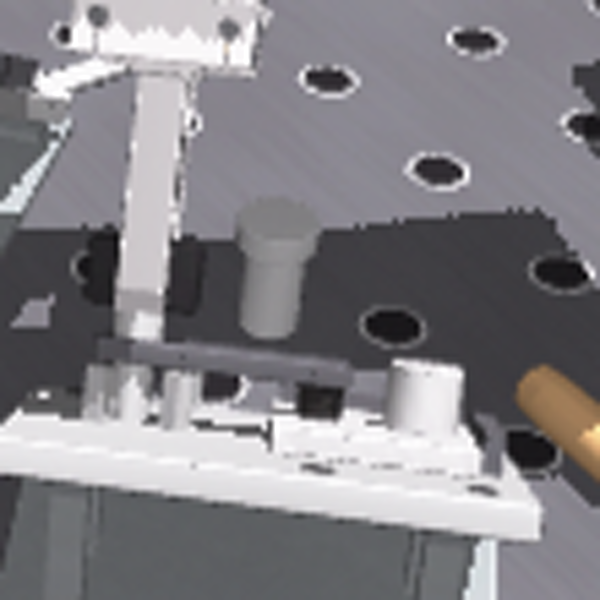

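The knob is released with zero force and the clamp stayed put. Retreating straight out along the axis.

>>> {"api": "apply_moves", "payload": {"steps": [[[0,0,0,-1.0,0,0,0.1],[0,0,0,-3.0,0,0,0.1],[0,0,0,-6.0,0,0,0.1],[0,0,0,-9.0,0,0,0.1],[0,0,0,-12.0,0,0,0.1]]]}}

```text
t: 9.87
tool_pos: [490.8, 56.9, 212.0]
eef_rot: [0.006, 1.013, 0.93]
wrist_force: [0.4, -0.0, 0.0]
gripper_width: 0.55
```

>>> {"api": "apply_moves", "payload": {"steps": [[[0,0,0,-3.0,0,-1.5,0.1],[0,0,0,-5.0,0,-3.5,0.1],[0,0,0,-6.0,0,-6.0,0.1],[0,0,0,-7.0,0,-9.0,0.1],[0,0,0,-7.0,0,-9.0,0.1]]]}}

```text
t: 10.28
tool_pos: [421.5, -36.9, 221.8]
eef_rot: [0.006, 1.016, 0.923]
wrist_force: [-0.6, -0.1, 0.8]
gripper_width: 0.552
```

```bash
python3 -c "
from h import *
show(1.565,48.3,-1)
for n in('scene','top'):
    im=get_image(n); x,y=((340,190) if n=='scene' else (205,155)); cv2.imwrite(f'pics/{n}9.png',im)
    cv2.imwrite(f'pics/{n}9z.png',cv2.resize(im[y:y+110,x:x+120],(720,660),interpolation=cv2.INTER_CUBIC)[:600])
"
```

```text
t 10.28 q [-0.76 -0.25  2.06  0.56  1.43 -1.79] w 0.552 tcp [421.5 -36.9 221.8]
 face up/lv/h -95.3 -0.1 238.5 F tool [-0.9  0.4  0.1] M tool [ 0.06  0.24 -0.01]
 rel rot [-0.004 -0.003  0.003] |0.01| shift cm [18.99  0.16  9.69]
```

View pics/scene9z.png

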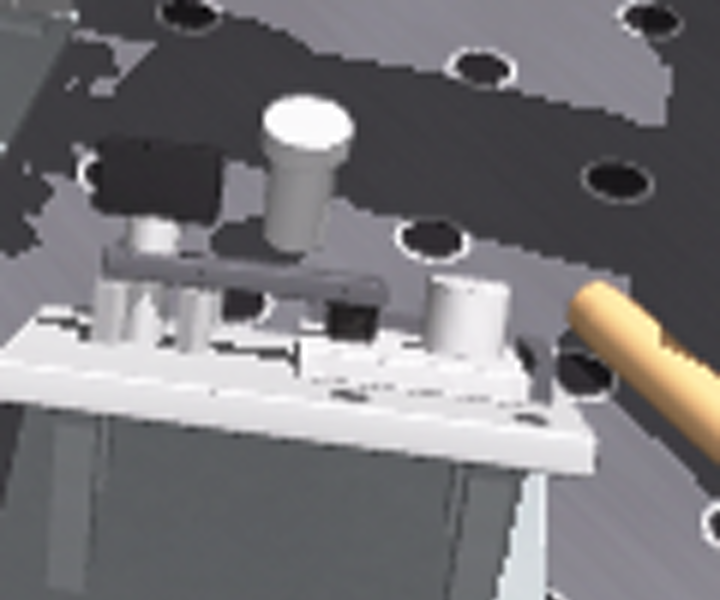

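View pics/top9z.png

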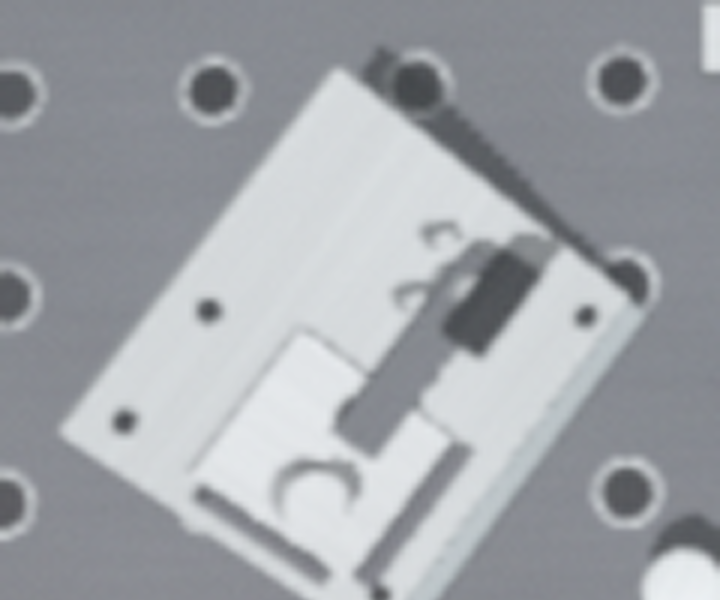

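View pics/top9.png

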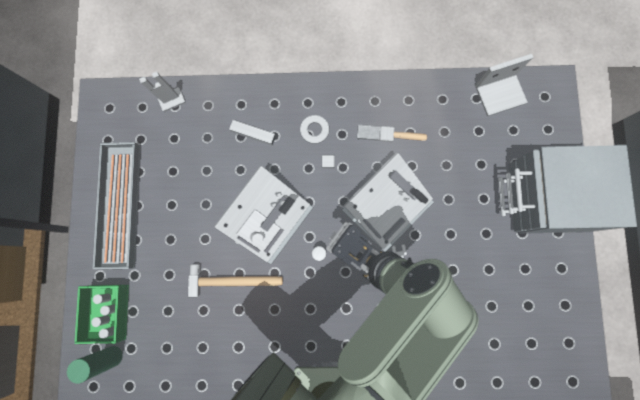

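```bash
python3 - <<'E'
from h import *
g=cv2.cvtColor(cv2.imread("pics/top9.png"),cv2.COLOR_BGR2GRAY).astype(np.float32)
g0=cv2.cvtColor(cv2.imread("pics/top0.png"),cv2.COLOR_BGR2GRAY).astype(np.float32)
Z=lambda u,v:np.array([205+(u+.5)/6-.5,155+(v+.5)/6-.5])
# knob bar far edge
e=edge(g,Z(535,275),Z(478,352),w=1.8); a,b=[onface("top",e[0]+k*e[1],74) for k in(-4,4)];d=b-a;print("bar ang",np.arctan2(d[1],d[0])%np.pi,e[2],a)
e=edge(g,Z(415,405),Z(375,455),w=1.5); a,b=[onface("top",e[0]+k*e[1],34) for k in(-4,4)];d=b-a;print("arm ang",np.arctan2(d[1],d[0])%np.pi,e[2],a)
# arm underside/bar rows in scene
s=cv2.imread("pics/scene9.png").max(2); s0=cv2.imread("pics/scene0.png").max(2)
for th in(1.57,):
  for pl in(-1.5,0,3): 
    print(pl,"pred bar centre top/bot rows",[proj("scene",K0+(h+pl)*AX)[0].round(1) for h in(74,46)])
for c in(364,366,368): print(c,s[208:235,c])
# plate edges before/after
for nm,p,q in(("up",(215,455),(300,335)),("side",(305,335),(360,372))):
    for G in(g0,g): e=edge(G,Z(*p),Z(*q),w=1.5);print(nm,e[0].round(2),e[1].round(3))
dif=np.abs(g-g0)>25
print("stub",cv2.phaseCorrelate(g0[225:255,245:275].copy(),g[225:255,245:275].copy()))
for nm,(x0,y0,x1,y1) in dict(hammer=(215,270,290,292),brush=(350,120,432,145),tube=(225,115,280,147),flange=(298,112,332,146),spacer=(318,150,338,172),bolt=(309,243,326,262),knobb=(385,165,432,205)).items():
    print(nm,np.round(cv2.phaseCorrelate(g0[y0:y1,x0:x1].copy(),g[y0:y1,x0:x1].copy())[0],2))
E
```

```text
bar ang 1.5692993934949724 4.442171143597757e-06 [-6.93029327 11.9138975 ]
arm ang 1.5721511774828778 0.05228152127472034 [-12.07519409  80.82995307]
-1.5 pred bar centre top/bot rows [array([366.4, 214.1]), array([365. , 226.8])]
0 pred bar centre top/bot rows [array([366.4, 213.5]), array([365. , 226.2])]
3 pred bar centre top/bot rows [array([366.6, 212.1]), array([365.2, 224.8])]
364 [ 65  65  65  66  64  48  34  48  49  49  49  49  48  49  46  47  46  65
 166 211 214 217 219 218 148 120 114]
366 [ 65  65  65  65  64  55  54  51  50  48  49  48  49  49  49  47  47  60
 149 233 233 231 231 226 157 124 115]
368 [ 65  66  65  64  65  58  55  50  49  50  50  50  50  48  49  47  47  52
 104 223 222 220 220 214 163 130 118]
up [248.51 218.09] [ 0.594 -0.804]
up [248.01 218.78] [ 0.592 -0.806]
side [260.58 213.95] [0.796 0.606]
side [260.58 213.95] [0.796 0.606]
stub ((-0.0606942929797043, 0.17251556597737228), 0.892887122101254)
hammer [0.35 0.09]
brush [-0.08  0.49]
tube [-0.01 -0.01]
flange [-0.01  0.06]
spacer [-0.01 -0.03]
bolt [ 0.   -0.05]
knobb [-0.01 -0.03]
```

```bash
python3 - <<'E'
from h import *
a,b=[cv2.imread(f"pics/top{k}.png").astype(int) for k in(0,9)]
for nm,(x0,y0,x1,y1) in dict(hammer=(215,270,290,292),brush=(350,120,432,145)).items():
    d=np.abs(a-b).max(2)[y0:y1,x0:x1];print(nm,d.max(),np.percentile(d,99))
print(manip.get_state()["joint_velocities"].round(3)); job.sign_off()
E
```

```text
hammer 90 86.0
brush 5 4.0
[ 0.05   0.008 -0.013  0.01  -0.006  0.   ]
the job is handed in; nothing more can be done
```

I clamped the plate on the loaded fixture and handed the job in at about 10.4 s. I gripped the knob's bar, pulled it straight out about 17.6 mm and turned it counter-clockwise from about 0.235 rad to 1.57 rad. Then I pushed it home to a firm reaction of about 21 N, let go and backed off along the axis.

**Last checks:**
- **Clamp turn:** the bar measured 1.569 rad and the arm 1.572 rad in the top view.
- **Clamp home:** the bar is back at its home height to within about 1 mm in the scene view. The foot sits on the plate.
- **Plate and stub:** no shift found; the plate's edges lie on the same lines as before, and the stub moved less than 0.2 px.
- **Empty fixture's clamp and loose things:** the other clamp's knob, the tube, flange, spacer and bolt show less than 0.1 px of shift.
- **Robot:** wrist force was near 0 after letting go.

**Checks that disagreed or were not made:**
- **Brush:** the shift check gave 0.5 px, but the pictures before and after differ by at most 5 grey levels, so it did not move.
- **Hammer:** the check gave 0.35 px and the pictures differ by up to 90 levels. I put this down to the arm's shadow, which lay there at the start; the arm never went down near it.
- **Wrench:** I did not check it by numbers, because the arm partly hid it in the final view.

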